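Hold the white reference tile flush on the tilted port of a colour reader

TASK

Get the colour reader on the bench ready for its white calibration: slide the flat dust cover, which has a tab, along its rail, off the measuring window and over to the far end of its travel. Then take the reference tile, which has a finger grip, from its tray, lay it white side down on the sloped measuring face and slide it down the slope between the two side lugs, under the lip of the ledge, until its lower edge meets the stop. Finish still holding it there with the gripper, pressed flush on the face so that the sprung black collar round the window is pushed right in; leave the head at the tilt it is set to and leave the loose tin, the brush and the dish in front of the reader alone.

Things in the scene. Friction and masses are not known exactly. Their poses are not given: they have to be found in the camera images.
- seat (a point): Middle of the round dark window on the reader's sloped face, on the face: here the centre of the tile's underside lies when it is home. x up the slope (away from the robot), y left along the face, z square out of the face. The face slopes down to the robot by 14 to 26 degrees, from x = -46 to +80 mm, y = -186 to +76 mm; the cover's rail, 17 mm high, lies at x > 60 mm.
- stop (a point): Middle of the ledge's stop, at the foot of its stop face, 38 mm down the slope from seat, same axes. The stop is 15 mm high; a lip on it overhangs the face by 5 mm (x = 0 to 5 mm), its underside 12 mm above the face. Two side lugs, 12 mm high, run from x = -5 to 25 mm, their inner sides at y = +50 and -50 mm: the tile (90 mm wide) goes between them.
- reader: Colour reader: white and grey bench instrument, 165 mm deep, 300 mm wide, fixed to the bench, its tilting head held between two upright cheeks. Origin on the bench under the head's pivot, which is 80 mm up and runs along y; x away from the robot. The cheeks are 108 mm high; no part is higher than 160 mm.
- head (a joint): Tilt of the reader's head in rad (0 = face level), 0.24 to 0.46 as set by its clamp; it holds against some 6 N m and must stay as it is.
- collar (a joint): How far the sprung black rubber collar (ring, 49 mm outside diameter, round the window, centred on seat) is pushed in, in m: 0 = standing 4 mm proud of the face, 0.004 = level with the face. It pushes back with 4 N at first touch and 7 N when level with the face.
- cover (a joint): Travel of the flat steel dust cover along its rail, in m, to the right (along -y of seat): 0 = centred over the window, 0.115 = end stop, window free and tile bay clear. It stays where it is left; friction about 1.5 N.
- cover_tab (a point): Centre of the black upright tab on the dust cover, by which it is pushed or pinched: 8 mm thick along y, 36 mm long along x, its top 32 mm and its foot 11 mm above the measuring face (this point: 21 mm above the face). The cover plate is 60 mm wide along y and lies 6 to 9 mm above the face. Same axes as seat.
- tile_grip (a point): Centre of the reference tile's finger grip: a black upright rib in the middle of the tile's top, 52 mm long along x, 12 mm thick along y, from 8 to 40 mm above the tile's underside (this point: 24 mm above it). z points up out of the rib, square to the tile.
- tile: The reference tile: flat plate, 76 mm along x, 90 mm along y, 8 mm thick, white ceramic below in a grey holder, about 0.17 kg. Origin at the centre of its underside, axes as tile_grip. Its two ends along x are alike: either may be the lower one on the sloped face. It starts flat, white side down, on its tray.
- tray: Shallow dark metal storage tray, 112 x 126 mm, rim 8 mm high, floor 4 mm thick, fixed to the bench; origin at the centre of its underside.
- tin: Bystander: round aluminium sample tin with lid, 67 mm diameter, 44 mm high; it stands on the other side of the reader from the tray. Origin at the centre of its underside.
- brush: Bystander: wooden sieve brush lying on the bench in front of the reader, 175 mm long along its y, 31 mm thick. Origin at the underside.
- dish: Bystander: flat round aluminium dish, 96 mm diameter, 8 mm high, on the bench in front of the reader. Origin at the centre of its underside.
Not all that is in view belongs to the job. What is shaped like the tile but blue is not meant.

How it is judged:
By the outcome, as a careful person would: the job done as asked, in the order asked, and still so for the second after the job is handed in, while the arm keeps its last pose, push and grip.
It also fails if it takes over 58 s, if anything falls off the work surface, if the arm or the gripper's body presses on something with over 40 N, if the wrist force passes 120 N, or if a joint passes its speed limit or range.

ROBOT

A 7-joint arm with a two-finger parallel gripper is mounted at the origin on a cart in front of the work surface, level with it; the furniture and walls round the work are solid. World frame = base frame: x ahead of the robot, y to its left, z up, the work surface at z = 0. Lengths are in m, angles in rad, forces in N, time in s.
With the tool pointing down it reaches from about 0.4 to 0.85 m from the base axis. Payload 4.5 kg.
Tool frame: the origin (TCP) lies at the very end of the fingers, on their centre line; the grasp point (between the pads) lies 19 mm behind it; z points along the fingers, y is the line along which they close (so a half turn about z gives the same grasp; the last joint's range is limited). The gripper opens to 88 mm and grips with 3 to 60 N. Pads are 18 mm wide; open, the fingers measure 123 mm over their backs; the gripper's body (75 mm by 187 mm) begins 45 mm behind the grasp point.
Start: joints at [-1.106, 0.689, -0.195, 1.565, 0.157, 0.902, -0.215], TCP at [0.261, 0.568, 0.239] pointing down, gripper open.
Joint ranges: [-3.01, 3.01], [-0.46, 2.08], [-1.47, 1.51], [0.13, 2.56], [-1, 4.14], [0.04, 2.09], [-2.66, 2.66]. Speed limits (rad/s): [2.57, 2.57, 3.14, 3.14, 3.14, 3.14, 3.14].

INTERFACE

Orientations are given as a unit quaternion [x, y, z, w].
In Python, from plant import r, eyes, nets gives the robot as it stands.
- The arm moves only by the shell command python3 -m pendant 'ROWS' [FORCE]. ROWS is JSON, a list of rows, each an object of numbers: "claw": the opening, from 0 (shut) to 1 (fully open); "dx", "dy", "dz": the shift along the world's x, y, z in mm; "twist": the turn about the world's z in rad. In form: [{"claw": .., "dx": .., "dy": .., "dz": .., "twist": ..}, ...]. A call has 1 to 8 rows; each row is the pose to reach, as a shift and turn from the pose commanded when the call began; what a row does not reach only later rows make up. A row lasts 1/10 s, in which the tool goes at most 50 mm and 8.59 degrees, less where a joint would pass 70% of its speed; a pose out of reach is approached as far as the arm can. A call with a gripper value outside its range is refused whole. The fingers move at their own pace and stop on an object; FORCE is the grip in N (left out, the last holds). Time passes only in rows, so rows that repeat a pose let the fingers close. It gives the time, the measured TCP pose, the force, the opening and the grip force at its end, in the units of the state.
- r.get_state(): the state, without advancing time (a new reading comes with each control period).
- eyes.snapshot(name): name is "side" or "top"; returns (picture, depth): 480x640x3 uint8, blue, green, red; 480x640 float32, m along the optical axis (not along the pixel's ray), 0 where there is no reading.
- eyes.camera_info(name): a dict with "K" (3x3 intrinsics, pixels), "world_to_cam" (4x4, takes a point from world to camera coordinates). Camera axes: x right, y down, z forward; pixel columns grow to the right and rows downward; lengths in m; the calibration is good to about 2 mm. A picture is of the moment at which its call begins. camera_info takes no time and is no camera call.
- r.finish_job(): hands the job in; it is judged then, once.
Trained networks look in the newest picture that a camera, given by its name, has taken for a name from the list of things; names that differ only in an ending like _2 or _b are one class to them, and where a whole thing is asked for, a point or a joint stands for the part that bears it (a point fixed in the world has none). Each returns a list of dicts, best first, with "confidence" (0 to 1); they miss things now and then, are a little off and sometimes report something else, mostly with a low value. They report only what shows in the picture. A call takes as long as a camera call. They do not tell look-alikes from the thing itself.
- nets.spot_in(camera, query): "box" ([left, top, width, height] as shares, 0 to 1, of the picture: columns of its width, rows of its height, round what is visible of it).
- nets.place_of(camera, query): "position" ([column, row] as shares, 0 to 1, of the picture: columns of its width, rows of its height: a listed point, or the origin of a listed thing).
The state is a dict: "clock": time; "q": joint angles; "qd": joint speeds; "joint_torque": joint torques, N m; "tool_pos": TCP position; "eef_rot": TCP orientation; "contact_force": force on the tool from outside, world axes, zero at the start; "moment": the same for the moment, N m; "opening": opening from 0.0 (shut) to 1.0 (fully open); "finger_force": force on a finger pad.
Only numpy, scipy, OpenCV 4.12 (cv2) and the standard library are available. Lean on these libraries where they do the work, as an engineer would, in place of code of your own. Each camera call takes 0.05 s, during which the arm holds its last target. There are 200 camera calls.

## Working session

There is one attempt and no reset: what is moved stays moved. The work goes in short steps, Python scripts to look and compute and a shell command to move; the robot and the scene stay as the last step left them, time stands still between calls to the robot, and variables do not carry over. Pictures are saved under pics/ and viewed, at most 10 in all, crops included, and the job is handed in when it is done.

```bash
mkdir -p pics; ls
cat > h.py <<'E'
import numpy as np, cv2
from plant import r, eyes, nets
def cam(n):
    i=eyes.camera_info(n); return np.array(i["K"]),np.array(i["world_to_cam"])
def world(n,D,u,v):
    K,T=cam(n); z=D[v,u]
    p=np.stack([(u-K[0,2])*z/K[0,0],(v-K[1,2])*z/K[1,1],z,np.ones_like(z)],-1)
    return (p@np.linalg.inv(T).T)[...,:3]
def pix(n,p):
    K,T=cam(n); c=(T@np.append(p,1))[:3]; q=K@c; return q[:2]/q[2]
E
python3 - <<'E'
from h import *
for n in("side","top"):
    im,D=eyes.snapshot(n); cv2.imwrite(f"pics/{n}0.png",im); np.save(f"{n}0.npy",D)
    K,T=cam(n); print(n,np.linalg.inv(T)[:3,3].round(3),K[0,0])
    for q in("seat","stop","cover_tab","tile_grip","tile","tray","reader","tin","brush","dish"):
        for d in nets.place_of(n,q)[:2]:
            u,v=int(d["position"][0]*640),int(d["position"][1]*480)
            print(q,round(d["confidence"],2),u,v,world(n,D,np.array(min(u,639)),np.array(min(v,479))).round(3))
print(r.get_state())
E
```

```text
pics
side [-0.334 -1.146  1.213] 595.3287171072769
seat 0.6 378 255 [ 0.621 -0.001  0.116]
seat 0.52 279 249 [0.429 0.288 0.027]
stop 0.75 370 262 [ 0.589 -0.004  0.103]
cover_tab 0.9 380 256 [ 0.624 -0.007  0.115]
cover_tab 0.64 281 247 [0.434 0.283 0.037]
tile_grip 0.84 214 200 [0.364 0.678 0.033]
tile_grip 0.58 280 245 [0.433 0.287 0.042]
tile 0.8 214 207 [0.354 0.658 0.016]
tile 0.62 284 252 [0.447 0.285 0.01 ]
tray 0.66 277 251 [-0.334 -1.146  1.213]
reader 0.74 395 285 [ 0.597 -0.121  0.092]
tin 0.68 390 369 [ 0.423 -0.334  0.029]
brush 0.77 294 292 [0.365 0.075 0.021]
brush 0.43 393 288 [ 0.593 -0.118  0.08 ]
dish 0.66 326 332 [ 0.369 -0.103 -0.002]
dish 0.54 294 291 [0.363 0.071 0.028]
top [0.304 0.197 1.806] 550.1508576432595
seat 0.89 368 207 [0.638 0.015 0.102]
stop 0.95 371 218 [0.604 0.005 0.095]
cover_tab 0.58 371 210 [0.626 0.007 0.112]
tile_grip 0.89 151 294 [0.369 0.713 0.008]
tile_grip 0.81 281 272 [0.438 0.291 0.041]
tile 0.81 160 299 [0.353 0.682 0.014]
tile 0.68 281 274 [0.431 0.291 0.041]
tray 0.64 277 271 [0.443 0.305 0.015]
tray 0.43 371 218 [0.604 0.005 0.095
[... 244 characters left out ...]
,  0.68908606, -0.1946325 ,  1.56528574,  0.15729384,
        0.90245961, -0.21511213]), 'qd': array([ 6.97666688e-05,  3.30365716e-04, -6.30327527e-04, -7.29327441e-04,
       -2.00202024e-04,  3.34935870e-04, -1.55805411e-03]), 'joint_torque': array([-4.72454212e-04, -5.27491808e+01, -1.26720764e+00, -1.53755593e+01,
       -5.17805968e-02, -9.67737978e-04,  3.38991538e-05]), 'tool_pos': array([0.26095422, 0.56796395, 0.23875606]), 'eef_rot': array([ 2.13707279e-01,  9.76897739e-01,  7.47264176e-05, -7.59471415e-06]), 'contact_force': array([-0.5825841 ,  0.86179788, -0.4904175 ]), 'moment': array([ 0.00736406, -0.00323226, -0.05010465]), 'finger_force': 0.0, 'opening': 0.9998222316229004}
```

Run:
```python
import cv2,numpy as np
t=cv2.imread("pics/top0.png"); s=cv2.imread("pics/side0.png")
a=cv2.resize(t[150:340,120:450],(800,460),interpolation=3)
cv2.imwrite("pics/top0c.png",a)
cv2.imwrite("pics/side0c.png",cv2.resize(s[170:410,180:500],(800,600),interpolation=3))
```

```text
(no output)
```

View pics/top0c.png

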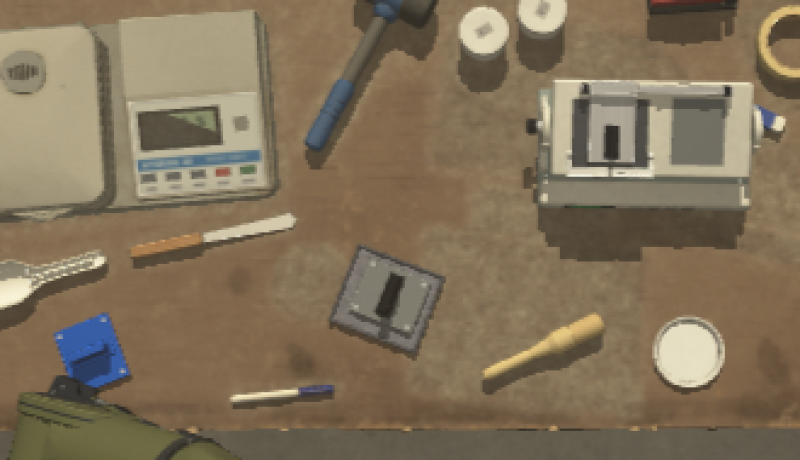

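View pics/side0c.png

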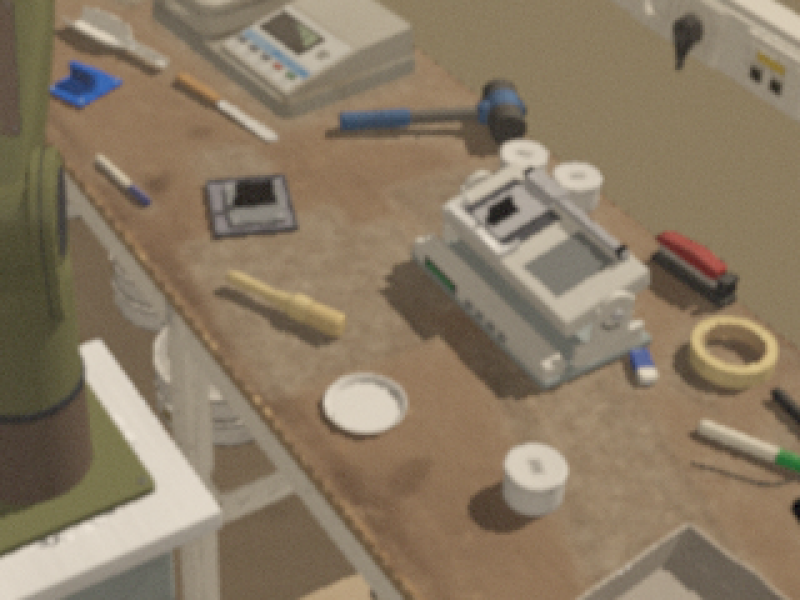

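The top crop shows the reader at (650,145), with its cover and black tab at (611,142). The grey tile with black rib is in its tray at (390,297), and the blue decoy is at (90,350). The tin isn't in the top crop; the side crop shows it right of the reader at (535,480). The brush and dish lie in front. Next I'll measure the geometry from depth.

Run:
```python
from h import *
vv,uu=np.mgrid[0:480,0:640]
for n in("top","side"):
    im=cv2.imread(f"pics/{n}0.png").astype(int); D=np.load(f"{n}0.npy"); P=world(n,D,uu,vv); ok=D>0
    dark=im.max(-1)<60
    X,Y,Z=P[...,0],P[...,1],P[...,2]
    # tile rib
    for nm,m in (("rib",dark&ok&(abs(X-.437)<.05)&(abs(Y-.29)<.05)&(Z>.028)),("tray",ok&(abs(X-.437)<.1)&(abs(Y-.29)<.1)&(Z>.0065)),
      ("tiletop",ok&(abs(X-.437)<.1)&(abs(Y-.29)<.1)&(Z>.0095)&(Z<.02)),
      ("tab",dark&ok&(abs(X-.63)<.03)&(abs(Y-.005)<.025)&(Z>.11)),("readerhigh",ok&(abs(X-.63)<.12)&(abs(Y+.05)<.2)&(Z>.06)),):
        q=P[m]; 
        if len(q)<5: print(n,nm,len(q)); continue
        R=cv2.minAreaRect((q[:,:2]*1000).astype(np.float32)); print(n,nm,len(q),np.round(R[0],1),np.round(R[1],1),round(R[2],1),"med",np.median(q,0).round(4),"z95",np.percentile(q[:,2],95).round(4))
    m=ok&(abs(X-.63)<.03)&(Y<-.06)&(Y>-.13)
    q=P[m]; A=np.c_[q[:,:2],np.ones(len(q))]; c=None; k=np.ones(len(q),bool)
    for _ in range(6):
        c=np.linalg.lstsq(A[k],q[k,2],rcond=None)[0]; k=abs(A@c-q[:,2])<.003
    print(n,"plane",c.round(4),k.sum(),"tilt",np.arctan(np.hypot(*c[:2])),"yaw",np.arctan2(c[1],c[0]),"z@.62,0",c@[.62,0,1])
a=cv2.imread("pics/top0.png")[170:260,325:435]; cv2.imwrite("pics/rd.png",cv2.resize(a,None,fx=6,fy=6,interpolation=2))
```

```text
top rib 65 [440.4 293.6] [12.6 51.3] 67.6 med [0.4407 0.2937 0.0422] z95 0.0506
top tray 910 [437.3 289.5] [196.7 195.9] 0.7 med [0.4398 0.2955 0.0109] z95 0.0407
top tiletop 486 [436.8 289.6] [196.3 137.5] 90.0 med [0.4396 0.2927 0.0129] z95 0.0181
top tab 46 [631.8   4.3] [13.1 41.2] 87.1 med [0.6327 0.0023 0.125 ] z95 0.1324
top readerhigh 3458 [653.3 -43.9] [129.8 304.2] 0.2 med [ 0.6513 -0.0485  0.1035] z95 0.1275
top plane [ 0.4403 -0.0566 -0.188 ] 190 tilt 0.41775892359390554 yaw -0.12786657895770948 z@.62,0 0.08498765742383194
side rib 74 [437.4 284.6] [24.2 44. ] 62.4 med [0.4374 0.2889 0.0386] z95 0.0468
side tray 544 [430.4 285. ] [180.5 185. ] 1.0 med [0.4344 0.2839 0.0122] z95 0.0431
side tiletop 261 [450.1 292.9] [141.5 136.3] 69.0 med [0.4302 0.2793 0.0126] z95 0.0186
side tab 46 [630.5  -3. ] [10.3 37.1] 87.6 med [ 0.628  -0.0026  0.1206] z95 0.1278
side readerhigh 3164 [649.9 -54.5] [130.8 296. ] 0.0 med [ 0.6447 -0.0759  0.1013] z95 0.1269
side plane [ 0.8021  0.0456 -0.4193] 32 tilt 0.6768143998277201 yaw 0.05679465389280975 z@.62,0 0.07799949028677572
```

View pics/rd.png

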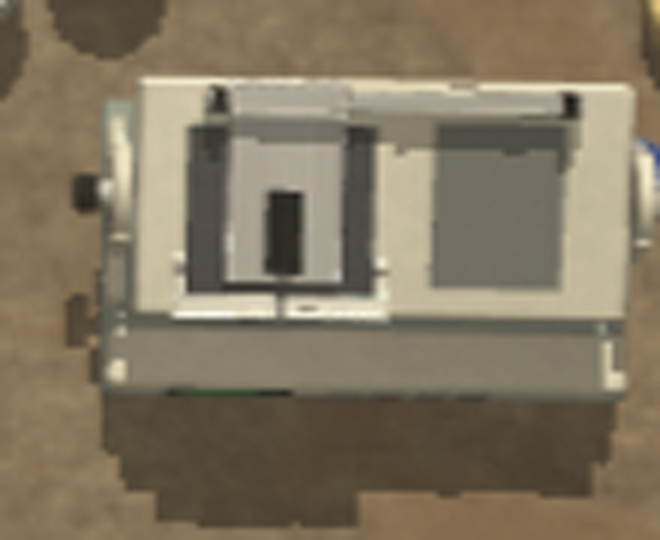

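```bash
cat >> h.py <<'E'
def ray(n,u,v):
    K,T=cam(n); I=np.linalg.inv(T); d=I[:3,:3]@np.linalg.solve(K,[u,v,1.]); return I[:3,3],d
def hit(n,u,v,N,d0):   # N.p=d0
    o,d=ray(n,u,v); return o+d*(d0-N@o)/(N@d)
E
python3 - <<'E'
from h import *
vv,uu=np.mgrid[0:480,0:640]
Q=[]
Ds=[eyes.snapshot("top")[1] for _ in range(6)]
D=np.median(Ds,0); print("noise",np.std(Ds,0)[200:220,400:415].mean())
P=world("top",D,uu,vv)
def fit(q,t=.004):
    k=np.ones(len(q),bool)
    for _ in range(10):
        c=q[k].mean(0); N=np.linalg.svd(q[k]-c)[2][2]; N*=np.sign(N[2]); k=abs((q-c)@N)<t
    return N,N@c,k.sum(),((q[k]-c)@N).std()
X,Y,Z=np.moveaxis(P,-1,0)
for lo,hi,y0,y1 in((.6,.67,-.16,-.05),(.6,.66,-.17,-.12),(.6,.67,-.16,-.05)):
    m=(D>0)&(X>lo)&(X<hi)&(Y>y0)&(Y<y1)
    N,d,k,s=fit(P[m]); print(N.round(4),d.round(4),k,m.sum(),s.round(4),"tilt",np.arctan2(np.hypot(*N[:2]),N[2]).round(3),"yaw",np.arctan2(-N[1],-N[0]).round(3))
np.save("plane.npy",np.append(N,d))
for y in (-.03,-.09,-.14):
  col=[(round(a,3),round(np.median(Z[(D>0)&(abs(X-a)<.004)&(abs(Y-y)<.012)]),4)) for a in np.arange(.54,.72,.01)]
  print(y,col)
def f(x,y,h): return hit("top",325+(x+.5)/6-.5,170+(y+.5)/6-.5,N,d+h).round(4)
for nm,a in dict(tabc=(284,232,.032),tabtop=(284,190,.032),tabbot=(284,275,.032),bayL0=(188,127,0),bayL1=(188,293,0),bayR0=(377,127,0),bayR1=(377,293,0),lipL=(172,295,.015),lipR=(388,295,.015),lipL2=(172,318,.015),lipR2=(388,318,.015),edgeBL=(135,313,0),edgeBR=(625,319,0),edgeTL=(140,78,0),edgeTR=(632,85,0)).items(): print(nm,f(*a))
E
```

```text
noise 0.030199902
[-0.2594  0.0103  0.9657] -0.0718 756 809 0.0018 tilt 0.263 yaw -0.04
[-0.2666 -0.0013  0.9638] -0.0749 292 301 0.0018 tilt 0.27 yaw 0.005
[-0.2594  0.0103  0.9657] -0.0718 756 809 0.0018 tilt 0.263 yaw -0.04
-0.03 [(np.float64(0.54), np.float64(-0.0021)), (np.float64(0.55), np.float64(-0.002)), (np.float64(0.56), np.float64(0.003)), (np.float64(0.57), np.float64(0.0345)), (np.float64(0.58), np.float64(0.0351)), (np.float64(0.59), np.float64(0.0985)), (np.float64(0.6), np.float64(0.0539)), (np.float64(0.61), np.float64(0.0938)), (np.float64(0.62), np.float64(0.0958)), (np.float64(0.63), np.float64(0.0962)), (np.float64(0.64), np.float64(0.103)), (np.float64(0.65), np.float64(0.1056)), (np.float64(0.66), np.float64(0.105)), (np.float64(0.67), np.float64(0.1104)), (np.float64(0.68), np.float64(0.1159)), (np.float64(0.69), np.float64(0.1168)), (np.float64(0.7), np.float64(0.1274)), (np.float64(0.71), np.float64(0.1161))]
-0.09 [(np.float64(0.54), np.float64(-0.0017)), (np.float64(0.55), np.float64(-0.0012)), (np.float64(0.56), np.float64(0.0246)), (np.float64(0.57), np
[... 1056 characters left out ...]
015)), (np.float64(0.66), np.float64(0.1041)), (np.float64(0.67), np.float64(0.1064)), (np.float64(0.68), np.float64(0.1084)), (np.float64(0.69), np.float64(0.1128)), (np.float64(0.7), np.float64(0.128)), (np.float64(0.71), np.float64(0.1143))]
tabc [0.629  0.0054 0.1277]
tabtop [0.65   0.0057 0.1333]
tabbot [0.6074 0.0051 0.1219]
bayL0 [0.6885 0.0531 0.11  ]
bayL1 [0.604  0.0522 0.0873]
bayR0 [ 0.6884 -0.0463  0.1111]
bayR1 [ 0.6038 -0.0479  0.0884]
lipL [0.6004 0.0618 0.1018]
lipR [ 0.6002 -0.0516  0.103 ]
lipL2 [0.5887 0.0617 0.0987]
lipR2 [ 0.5885 -0.0518  0.0998]
edgeBL [0.5938 0.0801 0.0843]
edgeBR [ 0.5903 -0.1797  0.0862]
edgeTL [0.7132 0.0786 0.1164]
edgeTR [ 0.7095 -0.1799  0.1182]
```

```bash
python3 -m pendant '[{"claw":0.5,"dx":185,"dy":-282,"dz":0,"twist":0.42},{"claw":0.5,"dx":185,"dy":-282,"dz":0,"twist":0.42},{"claw":0.5,"dx":185,"dy":-282,"dz":0,"twist":0.42},{"claw":0.5,"dx":185,"dy":-282,"dz":0,"twist":0.42},{"claw":0.5,"dx":185,"dy":-282,"dz":0,"twist":0.42},{"claw":0.5,"dx":185,"dy":-282,"dz":0,"twist":0.42},{"claw":0.5,"dx":185,"dy":-282,"dz":0,"twist":0.42},{"claw":0.5,"dx":185,"dy":-282,"dz":0,"twist":0.42}]' 20
```

```text
clock: 2.2
tool_pos: [0.4499, 0.2792, 0.2385]
eef_rot: [0.011, 1.0, -0.002, 0.001]
contact_force: [0.8, -0.1, 0.4]
opening: 0.501
finger_force: 0.0
```

```bash
python3 -m pendant '[{"claw":0.5,"dx":186,"dy":-281,"dz":0,"twist":0},{"claw":0.5,"dx":186,"dy":-281,"dz":0,"twist":0},{"claw":0.5,"dx":186,"dy":-281,"dz":0,"twist":0},{"claw":0.5,"dx":186,"dy":-281,"dz":0,"twist":0},{"claw":0.5,"dx":186,"dy":-281,"dz":0,"twist":0},{"claw":0.5,"dx":186,"dy":-281,"dz":0,"twist":0},{"claw":0.5,"dx":186,"dy":-281,"dz":0,"twist":0},{"claw":0.5,"dx":186,"dy":-281,"dz":-50,"twist":0}]'
python3 -m pendant '[{"claw":0.5,"dx":0,"dy":0,"dz":-40,"twist":0},{"claw":0.5,"dx":0,"dy":0,"dz":-60,"twist":0},{"claw":0.5,"dx":0,"dy":0,"dz":-65,"twist":0},{"claw":0.5,"dx":0,"dy":0,"dz":-70,"twist":0},{"claw":0.5,"dx":0,"dy":0,"dz":-72,"twist":0},{"claw":0.5,"dx":0,"dy":0,"dz":-74,"twist":0},{"claw":0.5,"dx":0,"dy":0,"dz":-75,"twist":0},{"claw":0.5,"dx":0,"dy":0,"dz":-75,"twist":0}]'
python3 - <<'E'
from h import *
im,_=eyes.snapshot("side"); cv2.imwrite("pics/s1.png",cv2.resize(im[190:340,310:500],(760,600),interpolation=2))
E
```

```text
clock: 3.0
tool_pos: [0.6403, -0.0011, 0.1937]
eef_rot: [0.01, 1.0, -0.001, 0.009]
contact_force: [0.8, 0.2, -1.5]
opening: 0.499
finger_force: 0.0
clock: 3.8
tool_pos: [0.6323, 0.005, 0.1143]
eef_rot: [0.005, 1.0, 0.0, 0.0]
contact_force: [-0.2, -0.2, 0.2]
opening: 0.502
finger_force: 0.0
```

View pics/s1.png

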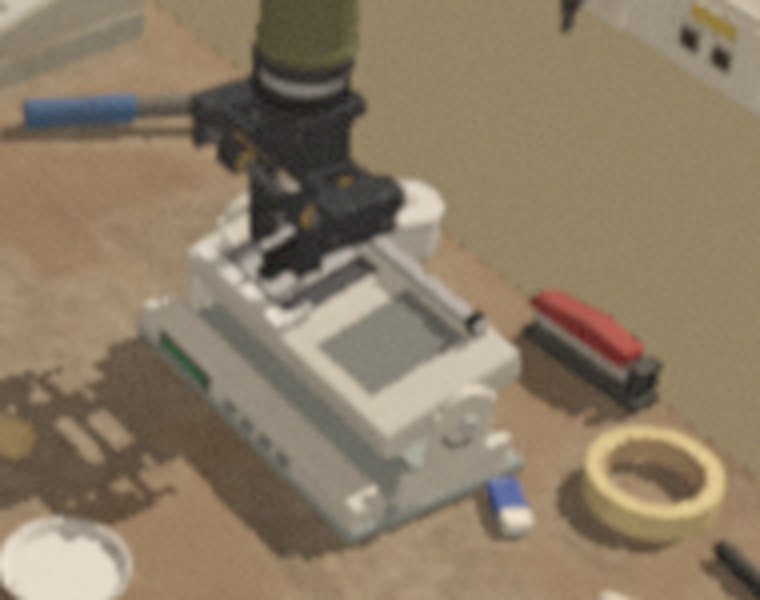

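The picture shows the gripper over the bay at (290,240), with a finger on each side of the tab. I'll close on it and slide.

```bash
python3 -m pendant '[{"claw":0,"dx":0,"dy":0,"dz":0,"twist":0},{"claw":0,"dx":0,"dy":0,"dz":0,"twist":0},{"claw":0,"dx":0,"dy":0,"dz":0,"twist":0},{"claw":0,"dx":0,"dy":0,"dz":0,"twist":0},{"claw":0,"dx":0,"dy":0,"dz":0,"twist":0},{"claw":0,"dx":0,"dy":0,"dz":0,"twist":0}]' 20
python3 -m pendant '[{"claw":0,"dx":0,"dy":-15,"dz":0,"twist":0},{"claw":0,"dx":-0.5,"dy":-35,"dz":0,"twist":0},{"claw":0,"dx":-1,"dy":-55,"dz":0,"twist":0},{"claw":0,"dx":-1,"dy":-75,"dz":0,"twist":0},{"claw":0,"dx":-1,"dy":-95,"dz":0,"twist":0},{"claw":0,"dx":-1.5,"dy":-105,"dz":0,"twist":0},{"claw":0,"dx":-1.5,"dy":-110,"dz":0,"twist":0},{"claw":0,"dx":-1.5,"dy":-112,"dz":0,"twist":0}]'
```

```text
clock: 4.45
tool_pos: [0.632, 0.005, 0.1137]
eef_rot: [0.005, 1.0, 0.0, -0.0]
contact_force: [-0.1, 0.2, 0.0]
opening: 0.087
finger_force: 20.0
clock: 5.25
tool_pos: [0.6302, -0.1074, 0.1137]
eef_rot: [0.006, 1.0, 0.0, -0.0]
contact_force: [-1.5, 1.1, 1.1]
opening: 0.093
finger_force: 20.0
```

```bash
python3 -m pendant '[{"claw":0,"dx":0,"dy":-1,"dz":0,"twist":0},{"claw":0,"dx":0,"dy":-2,"dz":0,"twist":0},{"claw":0,"dx":0,"dy":-3,"dz":0,"twist":0},{"claw":0,"dx":0,"dy":-4,"dz":0,"twist":0},{"claw":0,"dx":0,"dy":-5,"dz":0,"twist":0},{"claw":0,"dx":0,"dy":-5,"dz":0,"twist":0}]'
```

```text
clock: 5.85
tool_pos: [0.6302, -0.1084, 0.1137]
eef_rot: [0.004, 1.0, 0.002, -0.0]
contact_force: [-3.2, 6.9, 2.0]
opening: 0.089
finger_force: 20.0
```

```bash
python3 -m pendant '[{"claw":0,"dx":0,"dy":-2,"dz":0,"twist":0},{"claw":0,"dx":0,"dy":-4,"dz":0,"twist":0},{"claw":0,"dx":0,"dy":-4,"dz":0,"twist":0}]'
python3 - <<'E'
from h import *
for n in("top","side"):
    im,D=eyes.snapshot(n); cv2.imwrite(f"pics/{n}2.png",im)
a=cv2.imread("pics/top2.png")[160:260,320:440]; cv2.imwrite("pics/t2.png",cv2.resize(a,None,fx=5,fy=5,interpolation=2))
E
```

```text
clock: 6.15
tool_pos: [0.6302, -0.1085, 0.1137]
eef_rot: [0.003, 1.0, 0.005, -0.001]
contact_force: [-3.4, 12.8, 3.5]
opening: 0.087
finger_force: 20.1
```

View pics/t2.png

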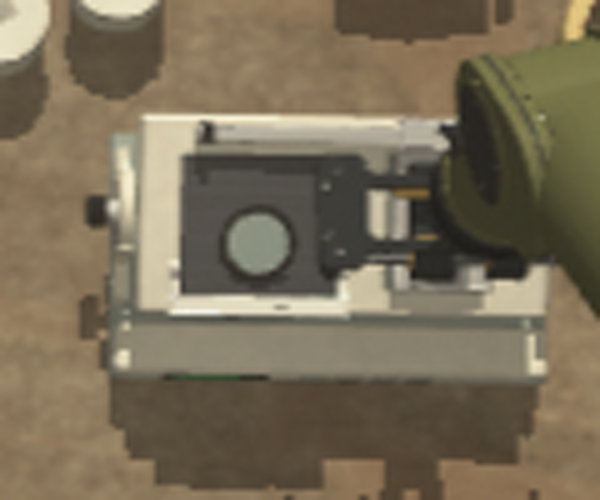

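The cover is at its end stop. In the crop, the window is free at (258,243) and the bay is clear. I'll relax, release and lift.

```bash
python3 -m pendant '[{"claw":0,"dx":0,"dy":6,"dz":0,"twist":0},{"claw":0.3,"dx":0,"dy":6,"dz":0,"twist":0},{"claw":0.3,"dx":0,"dy":6,"dz":0,"twist":0},{"claw":0.3,"dx":0,"dy":6,"dz":0,"twist":0},{"claw":0.3,"dx":0,"dy":6,"dz":40,"twist":0},{"claw":0.5,"dx":0,"dy":6,"dz":90,"twist":0},{"claw":0.5,"dx":-50,"dy":56,"dz":110,"twist":0},{"claw":0.5,"dx":-95,"dy":106,"dz":110,"twist":0}]'
python3 - <<'E'
from h import *
N=np.load("plane.npy"); d=N[3]; N=N[:3]
print("seat",hit("top",320+258.5/5-.5,160+243.5/5-.5,N,d+.003))
vv,uu=np.mgrid[0:480,0:640]
im=cv2.imread("pics/top0.png"); m=(im.max(-1)<45)&(abs(uu-281)<22)&(abs(vv-272)<22)
n,L,S,C=cv2.connectedComponentsWithStats(m.astype(np.uint8)); i=1+S[1:,4].argmax(); v,u=np.where(L==i)
for z in(.044,.03):
    q=np.array([hit("top",a,b,np.array([0,0,1.]),z)[:2]*1000 for a,b in zip(u,v)],np.float32); print(z,len(q),cv2.minAreaRect(q))
    qq=np.cov(q.T); w,V=np.linalg.eigh(qq); print("long axis deg",np.degrees(np.arctan2(V[1,1],V[0,1])),"sd",np.sqrt(w))
E
```

```text
clock: 7.05
tool_pos: [0.5645, -0.0405, 0.2234]
eef_rot: [0.008, 1.0, -0.0, 0.004]
contact_force: [1.0, 0.6, 0.5]
opening: 0.499
finger_force: 0.0
seat [0.63468043 0.00444598 0.0992039 ]
0.044 7 ((437.5342712402344, 288.2177734375), (2.38388729095459, 20.21231460571289), 68.54291534423828)
long axis deg 158.57738802196573 sd [0.89172233 7.43547835]
0.03 7 ((438.5985412597656, 288.9461975097656), (2.402836561203003, 20.372873306274414), 68.54296875)
long axis deg 158.5773415597171 sd [0.89880716 7.49454094]
```

Run:
```python
from h import *
vv,uu=np.mgrid[0:480,0:640]
eyes.snapshot("top"); print(r.get_state()["tool_pos"])
im=cv2.imread("pics/top0.png")
for t in(55,65,75):
  m=(im.max(-1)<t)&(abs(uu-281)<14)&(abs(vv-272)<14)
  n,L,S,C=cv2.connectedComponentsWithStats(m.astype(np.uint8)); i=1+S[1:,4].argmax(); v,u=np.where(L==i)
  q=np.array([hit("top",a,b,np.array([0,0,1.]),.04)[:2]*1000 for a,b in zip(u,v)],np.float32)
  w,V=np.linalg.eigh(np.cov(q.T)); print(t,len(q),q.mean(0),cv2.minAreaRect(q),"axis",np.degrees(np.arctan2(V[1,1],V[0,1])))
for q in ("tile_grip","tile"): 
  for d in nets.place_of("top",q)[:3]:
    p=d["position"]; print(q,d["confidence"],hit("top",p[0]*640,p[1]*480,np.array([0,0,1.]),.028))
```

```text
[ 0.55496733 -0.03132651  0.22232115]
55 94 [437.9459  293.49918] ((437.8351745605469, 293.0540771484375), (18.171228408813477, 55.98701477050781), 67.19979095458984) axis 157.6731450545352
65 112 [437.49628 293.4794 ] ((438.21978759765625, 292.46197509765625), (20.893030166625977, 57.12799072265625), 68.60614776611328) axis 160.43050255785832
75 120 [436.78238 293.1539 ] ((437.4618225097656, 292.1205749511719), (22.081787109375, 58.29046630859375), 68.60614776611328) axis 160.82369297159173
tile_grip 0.87 [0.44532239 0.29375677 0.028     ]
tile_grip 0.87 [0.37082675 0.69197796 0.028     ]
tile 0.92 [0.43102927 0.29841461 0.028     ]
tile 0.9 [0.34875026 0.67450802 0.028     ]
```

```bash
python3 -m pendant '[{"claw":0.5,"dx":-116,"dy":324,"dz":0,"twist":-0.373},{"claw":0.5,"dx":-116,"dy":324,"dz":0,"twist":-0.373},{"claw":0.5,"dx":-116,"dy":324,"dz":0,"twist":-0.373},{"claw":0.5,"dx":-116,"dy":324,"dz":0,"twist":-0.373},{"claw":0.5,"dx":-116,"dy":324,"dz":0,"twist":-0.373},{"claw":0.5,"dx":-116,"dy":324,"dz":0,"twist":-0.373},{"claw":0.5,"dx":-116,"dy":324,"dz":0,"twist":-0.373},{"claw":0.5,"dx":-116,"dy":324,"dz":0,"twist":-0.373}]'
python3 -m pendant '[{"claw":0.5,"dx":0,"dy":0,"dz":-50,"twist":0},{"claw":0.5,"dx":0,"dy":0,"dz":-100,"twist":0},{"claw":0.5,"dx":0,"dy":0,"dz":-140,"twist":0},{"claw":0.5,"dx":0,"dy":0,"dz":-150,"twist":0},{"claw":0.5,"dx":0,"dy":0,"dz":-150,"twist":0}]'
```

```text
clock: 8.0
tool_pos: [0.445, 0.2924, 0.2211]
eef_rot: [0.186, 0.983, 0.003, -0.0]
contact_force: [-1.2, -0.1, -0.1]
opening: 0.501
finger_force: 0.0
clock: 8.5
tool_pos: [0.4472, 0.2833, 0.0698]
eef_rot: [0.191, 0.982, -0.001, -0.0]
contact_force: [-0.0, 0.3, 0.1]
opening: 0.499
finger_force: 0.0
```

```bash
python3 -m pendant '[{"claw":0.5,"dx":-8,"dy":9,"dz":0,"twist":0},{"claw":0.5,"dx":-8,"dy":9,"dz":-10,"twist":0},{"claw":0.5,"dx":-8,"dy":9,"dz":-30,"twist":0},{"claw":0.5,"dx":-8,"dy":9,"dz":-45,"twist":0},{"claw":0.5,"dx":-8,"dy":9,"dz":-52,"twist":0},{"claw":0.5,"dx":-8,"dy":9,"dz":-52,"twist":0}]'
python3 - <<'E'
from h import *
im,_=eyes.snapshot("side"); cv2.imwrite("pics/s3.png",cv2.resize(im[190:290,220:340],(720,600),interpolation=2))
E
```

```text
clock: 9.1
tool_pos: [0.4385, 0.2939, 0.0189]
eef_rot: [0.19, 0.982, 0.0, 0.0]
contact_force: [0.2, 0.0, 0.5]
opening: 0.5
finger_force: 0.0
```

View pics/s3.png

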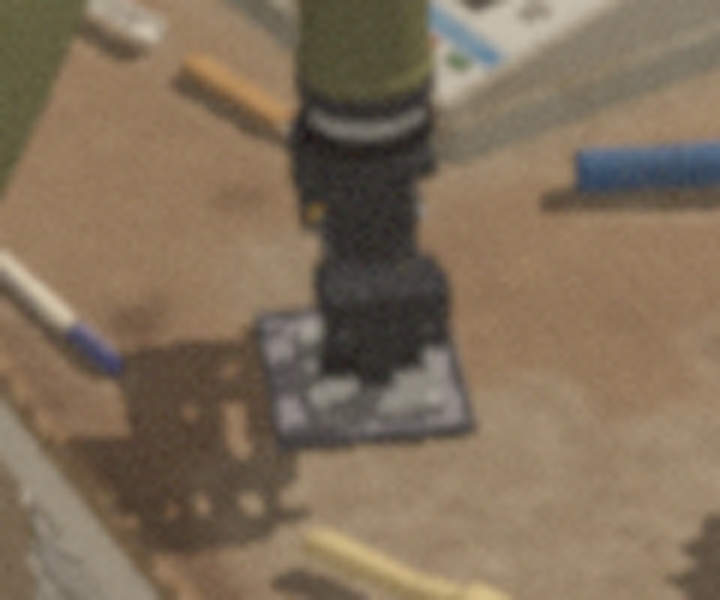

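The crop shows the gripper centred over the tray at (380,320), straddling the rib. I'll grip and lift.

```bash
python3 -m pendant '[{"claw":0,"dx":0,"dy":0,"dz":-1,"twist":0},{"claw":0,"dx":0,"dy":0,"dz":-1,"twist":0},{"claw":0,"dx":0,"dy":0,"dz":-1,"twist":0},{"claw":0,"dx":0,"dy":0,"dz":-1,"twist":0},{"claw":0,"dx":0,"dy":0,"dz":-1,"twist":0},{"claw":0,"dx":0,"dy":0,"dz":10,"twist":0},{"claw":0,"dx":0,"dy":0,"dz":40,"twist":0},{"claw":0,"dx":0,"dy":0,"dz":80,"twist":0}]' 20
python3 -m pendant '[{"claw":0,"dx":0,"dy":0,"dz":40,"twist":0.1},{"claw":0,"dx":0,"dy":0,"dz":80,"twist":0.2},{"claw":0,"dx":0,"dy":0,"dz":100,"twist":0.3},{"claw":0,"dx":0,"dy":0,"dz":100,"twist":0.373},{"claw":0,"dx":0,"dy":0,"dz":100,"twist":0.373}]'
python3 - <<'E'
from h import *
ims=[]
for n in("top","side"):
    im,D=eyes.snapshot(n); p=pix(n,r.get_state()["tool_pos"]).astype(int); print(n,p)
    ims.append(cv2.resize(im[max(p[1]-40,0):p[1]+40,p[0]-40:p[0]+40],(400,400),interpolation=2))
cv2.imwrite("pics/g4.png",np.hstack(ims))
E
```

```text
clock: 9.95
tool_pos: [0.4371, 0.2921, 0.0988]
eef_rot: [0.191, 0.982, -0.002, -0.002]
contact_force: [0.6, -0.2, -1.9]
opening: 0.133
finger_force: 20.0
clock: 10.45
tool_pos: [0.4385, 0.2927, 0.1999]
eef_rot: [0.006, 1.0, -0.0, 0.0]
contact_force: [0.2, -0.6, -1.9]
opening: 0.137
finger_force: 20.0
top [277 267]
side [279 204]
```

View pics/g4.png

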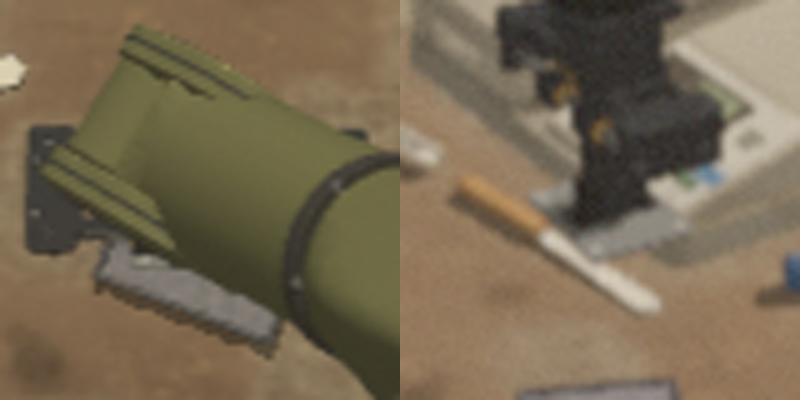

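The left half shows only the arm and the empty tray's lower edge from (98,285) to (272,350). The right half shows the tile level in the gripper, with corners near (530,200), (590,255) and (690,228). I'll estimate its offset in the grip.

Run:
```python
from h import *
for a in((130,200),(190,255),(290,228)): print(hit("side",239+(a[0]+.5)/5-.5,164+(a[1]+.5)/5-.5,np.array([0,0,1.]),.192)-r.get_state()["tool_pos"])
N=np.load("plane.npy"); print(N)
```

```text
[-0.03528495  0.0378756  -0.00669426]
[-0.03304974 -0.03925794 -0.00669426]
[ 0.03752888 -0.04324315 -0.00669426]
[-0.25936382  0.01032085  0.96572454 -0.07176361]
```

```bash
python3 -m pendant '[{"claw":0,"dx":25,"dy":-36,"dz":0,"twist":0},{"claw":0,"dx":50,"dy":-72,"dz":0,"twist":0},{"claw":0,"dx":75,"dy":-107,"dz":0,"twist":0},{"claw":0,"dx":101,"dy":-143,"dz":0,"twist":0},{"claw":0,"dx":127,"dy":-179,"dz":0,"twist":0},{"claw":0,"dx":152,"dy":-215,"dz":0,"twist":0},{"claw":0,"dx":177,"dy":-250,"dz":0,"twist":0},{"claw":0,"dx":202,"dy":-288,"dz":0,"twist":0}]' 30
python3 -m pendant '[{"claw":0,"dx":0,"dy":0,"dz":0,"twist":0},{"claw":0,"dx":0,"dy":0,"dz":-20,"twist":0},{"claw":0,"dx":0,"dy":0,"dz":-40,"twist":0},{"claw":0,"dx":0,"dy":0,"dz":-60,"twist":0},{"claw":0,"dx":0,"dy":0,"dz":-60,"twist":0},{"claw":0,"dx":0,"dy":0,"dz":-60,"twist":0}]'
```

```text
clock: 11.35
tool_pos: [0.6404, 0.0044, 0.1978]
eef_rot: [0.006, 1.0, 0.0, -0.001]
contact_force: [1.4, 1.5, -1.8]
opening: 0.134
finger_force: 30.0
clock: 11.95
tool_pos: [0.64, 0.0057, 0.1384]
eef_rot: [0.006, 1.0, -0.0, -0.001]
contact_force: [-0.4, 0.3, -1.6]
opening: 0.132
finger_force: 30.0
```

```bash
python3 -m pendant '[{"claw":0,"dx":0,"dy":0,"dz":-8,"twist":0},{"claw":0,"dx":0,"dy":0,"dz":-14,"twist":0},{"claw":0,"dx":0,"dy":0,"dz":-17,"twist":0},{"claw":0,"dx":0,"dy":0,"dz":-19,"twist":0},{"claw":0,"dx":0,"dy":0,"dz":-20,"twist":0},{"claw":0,"dx":0,"dy":0,"dz":-20,"twist":0}]'
python3 -m pendant '[{"claw":0,"dx":0,"dy":0,"dz":-1,"twist":0},{"claw":0,"dx":0,"dy":0,"dz":-2,"twist":0},{"claw":0,"dx":0,"dy":0,"dz":-3,"twist":0},{"claw":0,"dx":0,"dy":0,"dz":-4,"twist":0},{"claw":0,"dx":0,"dy":0,"dz":-4,"twist":0}]'
```

```text
clock: 12.55
tool_pos: [0.6394, 0.0056, 0.12]
eef_rot: [0.005, 1.0, -0.0, -0.001]
contact_force: [-6.6, -0.8, 7.1]
opening: 0.133
finger_force: 30.0
clock: 13.05
tool_pos: [0.6385, 0.0056, 0.1163]
eef_rot: [0.005, 1.0, -0.001, -0.002]
contact_force: [-8.4, -0.2, 11.6]
opening: 0.132
finger_force: 30.0
```

```bash
python3 -m pendant '[{"claw":0,"dx":0,"dy":0,"dz":-1,"twist":0},{"claw":0,"dx":0,"dy":0,"dz":-2,"twist":0},{"claw":0,"dx":0,"dy":0,"dz":-3,"twist":0},{"claw":0,"dx":0,"dy":0,"dz":-3,"twist":0}]'
python3 -m pendant '[{"claw":0,"dx":0,"dy":0,"dz":-1,"twist":0},{"claw":0,"dx":0,"dy":0,"dz":-2,"twist":0},{"claw":0,"dx":0,"dy":0,"dz":-3,"twist":0},{"claw":0,"dx":0,"dy":0,"dz":-3,"twist":0}]'
python3 - <<'E'
from h import *
print(r.get_state()["moment"],r.get_state()["contact_force"])
im,_=eyes.snapshot("side"); cv2.imwrite("pics/s5.png",cv2.resize(im[200:300,330:450],(720,600),interpolation=2))
E
```

```text
clock: 13.45
tool_pos: [0.6381, 0.0056, 0.1132]
eef_rot: [0.005, 1.0, -0.001, -0.002]
contact_force: [-9.1, -0.5, 11.4]
opening: 0.133
finger_force: 30.0
clock: 13.85
tool_pos: [0.6379, 0.0055, 0.1113]
eef_rot: [0.005, 1.0, -0.001, -0.002]
contact_force: [-11.5, -0.8, 19.2]
opening: 0.131
finger_force: 30.0
[-0.1121644   2.18302792 -0.01174864] [-11.53849796  -0.83579404  19.17795699]
```

View pics/s5.png

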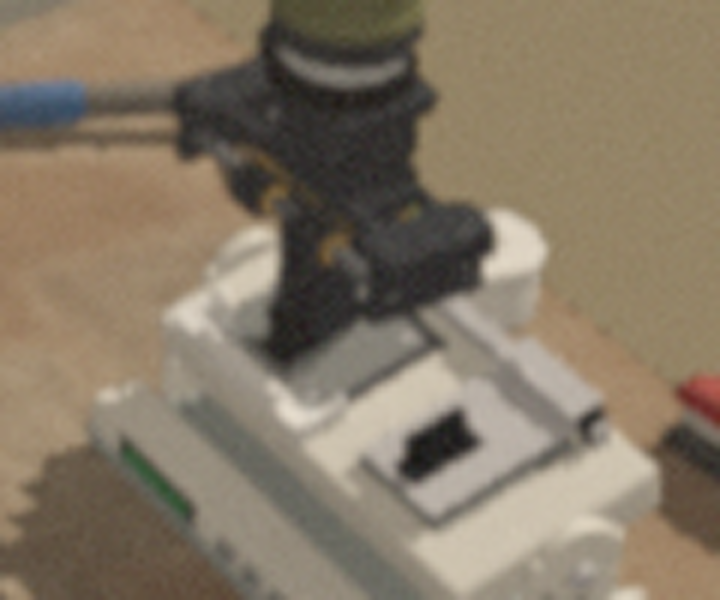

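The crop shows the tile's plate lying flat on the face at (360,355), below the fingers and with its lower edge near the lugs. Pressure is about 19 N, so I'll slide it down the slope.

```bash
python3 -m pendant '[{"claw":0,"dx":-1.5,"dy":0,"dz":-0.4,"twist":0},{"claw":0,"dx":-3,"dy":0,"dz":-0.8,"twist":0},{"claw":0,"dx":-4.5,"dy":0,"dz":-1.2,"twist":0},{"claw":0,"dx":-6,"dy":0,"dz":-1.6,"twist":0},{"claw":0,"dx":-7,"dy":0,"dz":-1.9,"twist":0},{"claw":0,"dx":-7,"dy":0,"dz":-1.9,"twist":0}]'
python3 -m pendant '[{"claw":0,"dx":-1.5,"dy":0,"dz":-0.4,"twist":0},{"claw":0,"dx":-3,"dy":0,"dz":-0.8,"twist":0},{"claw":0,"dx":-4,"dy":0,"dz":-1.1,"twist":0},{"claw":0,"dx":-4,"dy":0,"dz":-1.1,"twist":0}]'
```

```text
clock: 14.5
tool_pos: [0.638, 0.0056, 0.1113]
eef_rot: [0.006, 1.0, 0.0, 0.005]
contact_force: [-0.0, -1.0, 17.2]
opening: 0.132
finger_force: 30.0
clock: 14.9
tool_pos: [0.6367, 0.0058, 0.111]
eef_rot: [0.006, 1.0, 0.001, 0.008]
contact_force: [5.6, -1.2, 16.3]
opening: 0.136
finger_force: 30.0
```

```bash
python3 -m pendant '[{"claw":0,"dx":-1,"dy":0,"dz":-0.3,"twist":0},{"claw":0,"dx":-2,"dy":0,"dz":-0.5,"twist":0},{"claw":0,"dx":-3,"dy":0,"dz":-0.8,"twist":0},{"claw":0,"dx":-4,"dy":0,"dz":-1,"twist":0},{"claw":0,"dx":-5,"dy":0,"dz":-1.3,"twist":0},{"claw":0,"dx":-5,"dy":0,"dz":-1.3,"twist":0}]'
python3 -m pendant '[{"claw":0,"dx":-1,"dy":0,"dz":-0.3,"twist":0},{"claw":0,"dx":-2,"dy":0,"dz":-0.5,"twist":0},{"claw":0,"dx":-3,"dy":0,"dz":-0.8,"twist":0},{"claw":0,"dx":-3,"dy":0,"dz":-0.8,"twist":0}]'
```

```text
clock: 15.5
tool_pos: [0.632, 0.0064, 0.1098]
eef_rot: [0.006, 1.0, 0.001, 0.008]
contact_force: [5.1, -1.3, 16.4]
opening: 0.134
finger_force: 30.0
clock: 15.9
tool_pos: [0.6304, 0.0064, 0.1095]
eef_rot: [0.006, 1.0, 0.001, 0.01]
contact_force: [7.3, -0.6, 17.6]
opening: 0.133
finger_force: 30.0
```

```bash
python3 -m pendant '[{"claw":0,"dx":-1,"dy":0,"dz":-0.3,"twist":0},{"claw":0,"dx":-2,"dy":0,"dz":-0.5,"twist":0},{"claw":0,"dx":-3,"dy":0,"dz":-0.8,"twist":0},{"claw":0,"dx":-3,"dy":0,"dz":-0.8,"twist":0}]'
python3 -m pendant '[{"claw":0,"dx":-1,"dy":0,"dz":-0.3,"twist":0},{"claw":0,"dx":-2,"dy":0,"dz":-0.5,"twist":0},{"claw":0,"dx":-3,"dy":0,"dz":-0.8,"twist":0},{"claw":0,"dx":-3,"dy":0,"dz":-0.8,"twist":0}]'
```

```text
clock: 16.3
tool_pos: [0.6301, 0.0063, 0.1096]
eef_rot: [0.006, 1.0, 0.002, 0.013]
contact_force: [10.6, -0.9, 18.9]
opening: 0.132
finger_force: 30.0
clock: 16.7
tool_pos: [0.6299, 0.0063, 0.1099]
eef_rot: [0.006, 1.0, 0.002, 0.016]
contact_force: [14.4, -1.6, 19.8]
opening: 0.132
finger_force: 30.0
```

Run:
```python
from h import *
ims=[]
print(r.get_state()["tool_pos"],r.get_state()["moment"])
for n,c in(("top",(371,212)),("side",(376,258))):
    im,D=eyes.snapshot(n); cv2.imwrite(f"pics/{n}6.png",im)
    ims.append(cv2.resize(im[c[1]-25:c[1]+25,c[0]-25:c[0]+25],(400,400),interpolation=2))
cv2.imwrite("pics/g6.png",np.hstack(ims))
```

```text
[0.62992116 0.00631355 0.10985561] [-0.45704977 -2.87729154 -0.10888913]
```

View pics/g6.png

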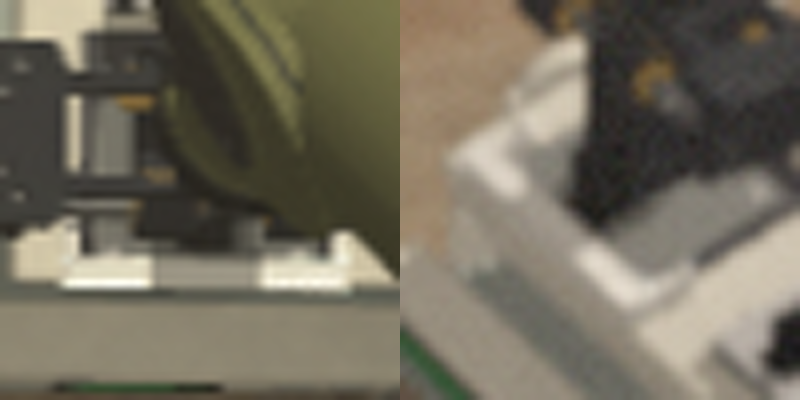

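Left, the lip shows at rows 250–290. Right, the tile top meets the lip at (600,250)–(690,290), but the picture doesn't show whether the edge is under the lip. I'll check with brightness profiles.

Run:
```python
from h import *
N=np.load("plane.npy"); d=N[3]; N=N[:3]
uy=np.array([.013,1,0]); uy-=N*(N@uy); uy/=np.linalg.norm(uy); ux=np.cross(uy,N)
S=np.array([.635,.0047,0]); S[2]=(d-N[:2]@S[:2])/N[2]; print(S,ux)
for n in("top","side"):
  for f in("2","6"):
    g=cv2.cvtColor(cv2.imread(f"pics/{n}{f}.png"),cv2.COLOR_BGR2GRAY).astype(np.float32)
    for y in(40,30,-25,-30,-35,-40):
      for h in ((0,) if f=="2" else (8,)):
        p=np.array([pix(n,S+ux*s/1e3+uy*y/1e3+N*h/1e3) for s in range(-50,72,3)],np.float32)
        v=cv2.remap(g,p[:,0].reshape(1,-1),p[:,1].reshape(1,-1),1)[0]
        print(n,f,y,v.astype(int).tolist())
```

```text
[0.635      0.0047     0.09618054] [ 0.96566626 -0.01255366  0.25948233]
top 2 40 [101, 112, 230, 217, 217, 190, 107, 83, 82, 81, 80, 82, 82, 81, 81, 81, 82, 83, 84, 82, 82, 83, 82, 82, 81, 81, 81, 82, 84, 81, 80, 72, 66, 66, 65, 85, 128, 140, 128, 143, 152]
top 2 30 [97, 104, 231, 218, 217, 194, 111, 82, 80, 80, 80, 81, 81, 80, 80, 81, 81, 83, 83, 81, 81, 82, 82, 83, 80, 81, 81, 82, 83, 81, 81, 81, 72, 62, 62, 77, 120, 126, 84, 89, 93]
top 2 -25 [101, 111, 190, 216, 218, 181, 117, 80, 79, 78, 78, 79, 80, 76, 75, 72, 66, 63, 68, 73, 78, 79, 80, 80, 78, 79, 79, 80, 81, 81, 80, 75, 61, 60, 60, 62, 131, 134, 134, 163, 174]
top 2 -30 [100, 116, 189, 216, 218, 182, 118, 80, 78, 78, 79, 80, 80, 79, 78, 81, 79, 79, 79, 80, 79, 79, 80, 80, 79, 79, 79, 80, 82, 81, 80, 76, 61, 60, 60, 60, 128, 133, 134, 161, 174]
top 2 -35 [102, 114, 185, 217, 218, 190, 125, 81, 78, 77, 77, 79, 78, 76, 76, 77, 75, 76, 75, 74, 75, 75, 74, 72, 70, 69, 69, 69, 69, 69, 67, 65, 55, 55, 58, 60, 126, 133, 133, 161, 174]
top 2 -40 [103, 117, 184, 216, 218, 187, 123, 80, 78, 77, 71, 59, 57, 58, 59, 59, 59, 60, 68, 64, 
[... 2897 characters left out ...]
120, 116, 112, 109, 98, 80, 64, 56, 53, 61, 72, 77, 70, 63, 56]
side 6 -30 [133, 138, 145, 169, 198, 211, 210, 188, 158, 134, 129, 128, 128, 129, 129, 129, 127, 128, 130, 128, 128, 127, 129, 129, 128, 131, 129, 132, 137, 135, 117, 91, 70, 61, 71, 93, 113, 118, 106, 97, 104]
side 6 -35 [135, 138, 144, 172, 203, 214, 209, 189, 160, 137, 127, 128, 129, 130, 129, 127, 129, 129, 129, 128, 128, 128, 130, 129, 128, 130, 132, 142, 151, 148, 119, 92, 72, 66, 85, 115, 132, 135, 124, 130, 144]
side 6 -40 [132, 136, 148, 177, 207, 217, 212, 193, 167, 144, 128, 128, 126, 129, 129, 130, 128, 127, 126, 126, 127, 126, 128, 126, 125, 127, 131, 137, 138, 130, 111, 88, 70, 69, 88, 117, 134, 138, 131, 137, 156]
```

The tile's far edge reads s ≈ +41 mm (38 would be home), so its lower edge has probably caught on the lip. I'll back off a little, press harder so it lies flush, and slide again.

```bash
python3 -m pendant '[{"claw":0,"dx":6,"dy":0,"dz":1.5,"twist":0},{"claw":0,"dx":12,"dy":0,"dz":3,"twist":0},{"claw":0,"dx":18,"dy":0,"dz":4.7,"twist":0},{"claw":0,"dx":22,"dy":0,"dz":5.7,"twist":0},{"claw":0,"dx":22,"dy":0,"dz":5.7,"twist":0}]' 35
python3 -m pendant '[{"claw":0,"dx":0,"dy":0,"dz":-2,"twist":0},{"claw":0,"dx":0,"dy":0,"dz":-4,"twist":0},{"claw":0,"dx":0,"dy":0,"dz":-6,"twist":0},{"claw":0,"dx":0,"dy":0,"dz":-6,"twist":0}]'
```

```text
clock: 17.3
tool_pos: [0.6307, 0.0063, 0.1092]
eef_rot: [0.005, 1.0, -0.001, -0.007]
contact_force: [-18.2, 0.3, 20.8]
opening: 0.135
finger_force: 35.0
clock: 17.7
tool_pos: [0.6329, 0.0063, 0.1075]
eef_rot: [0.005, 1.0, -0.001, -0.004]
contact_force: [-22.9, -1.0, 45.0]
opening: 0.132
finger_force: 35.1
```

```bash
python3 -m pendant '[{"claw":0,"dx":-2,"dy":0,"dz":4,"twist":0},{"claw":0,"dx":-6,"dy":0,"dz":3,"twist":0},{"claw":0,"dx":-9,"dy":0,"dz":2.5,"twist":0},{"claw":0,"dx":-12,"dy":0,"dz":2,"twist":0},{"claw":0,"dx":-12,"dy":0,"dz":2,"twist":0}]'
python3 -m pendant '[{"claw":0,"dx":-2,"dy":0,"dz":-0.5,"twist":0},{"claw":0,"dx":-4,"dy":0,"dz":-1,"twist":0},{"claw":0,"dx":-5,"dy":0,"dz":-1.3,"twist":0},{"claw":0,"dx":-5,"dy":0,"dz":-1.3,"twist":0}]'
```

```text
clock: 18.2
tool_pos: [0.6324, 0.0061, 0.1082]
eef_rot: [0.006, 1.0, 0.001, 0.008]
contact_force: [6.1, 0.1, 11.3]
opening: 0.132
finger_force: 35.0
clock: 18.6
tool_pos: [0.6321, 0.0061, 0.1086]
eef_rot: [0.006, 1.0, 0.001, 0.013]
contact_force: [12.7, -1.3, 13.0]
opening: 0.134
finger_force: 35.0
```

```bash
cat > tp.py <<'E'
from h import *
vv,uu=np.mgrid[0:480,0:640]
N=np.load("plane.npy"); d=N[3]; N=N[:3]
uy=np.array([.013,1,0]); uy-=N*(N@uy); uy/=np.linalg.norm(uy); ux=np.cross(uy,N)
S=np.array([.635,.0047,0]); S[2]=(d-N[:2]@S[:2])/N[2]
Ds=np.array([eyes.snapshot("side")[1] for _ in range(10)]); Ds[Ds==0]=np.nan
D=np.nan_to_num(np.nanmedian(Ds,0))
F=(world("side",D,uu,vv)-S)@np.c_[ux,uy,N]*1000
im=eyes.snapshot("side")[0]; cv2.imwrite("pics/s7.png",im); np.save("F.npy",F)
g=cv2.cvtColor(im,cv2.COLOR_BGR2GRAY)
def fit(m,nm):
    q=F[m]; k=np.ones(len(q),bool)
    for _ in range(8):
        A=np.c_[q[:,:2],np.ones(len(q))]; c=np.linalg.lstsq(A[k],q[k,2],rcond=None)[0]; k=abs(A@c-q[:,2])<4
    print(nm,len(q),k.sum(),"slope x,y",c[:2].round(3),"h@0",c[2].round(1),"sd",(A@c-q[:,2])[k].std().round(2), "span",np.percentile(q[k,0],[2,98]).round(0))
x,y,z=np.moveaxis(F,-1,0); ok=(D>0)&(abs(z)<30)
fit(ok&(x>-22)&(x<34)&(y<-18)&(y>-40)&(z<16)&(g>110)&(g<160),"tile")
fit(ok&(x>-30)&(x<50)&(y<-150)&(y>-182),"faceR")
fit(ok&(x>-40)&(x<50)&(y<-52)&(y>-75)&(z<10),"faceM")
print(r.get_state()["tool_pos"],r.get_state()["contact_force"])
E
python3 tp.py
```

```text
tile 83 83 slope x,y [0.028 0.006] h@0 9.3 sd 0.94 span [-20.  32.]
faceR 225 225 slope x,y [0.    0.011] h@0 1.3 sd 1.27 span [-28.  49.]
faceM 170 156 slope x,y [-0.003  0.013] h@0 1.1 sd 1.26 span [-38.  48.]
[0.63218029 0.00614004 0.10856277] [12.7533417  -1.66279181 13.83809675]tp.py:7: RuntimeWarning: All-NaN slice encountered
  D=np.nan_to_num(np.nanmedian(Ds,0))
```

```bash
python3 -m pendant '[{"claw":0,"dx":4,"dy":0,"dz":-1.5,"twist":0},{"claw":0,"dx":8,"dy":0,"dz":-2.5,"twist":0},{"claw":0,"dx":8,"dy":0,"dz":-3,"twist":0},{"claw":0,"dx":8,"dy":0,"dz":-3,"twist":0}]'
python3 tp.py 2>/dev/null
cat > pr.py <<'E'
from h import *
N=np.load("plane.npy"); d=N[3]; N=N[:3]
uy=np.array([.013,1,0]); uy-=N*(N@uy); uy/=np.linalg.norm(uy); ux=np.cross(uy,N)
S=np.array([.635,.0047,0]); S[2]=(d-N[:2]@S[:2])/N[2]
g=cv2.cvtColor(cv2.imread("pics/s7.png"),cv2.COLOR_BGR2GRAY).astype(np.float32)
def prof(h,lo,hi):
    a=np.arange(lo,hi,1.); v=0
    for y in range(-42,-27,2):
        p=np.array([pix("side",S+ux*s/1e3+uy*y/1e3+N*h/1e3) for s in a],np.float32)
        v=v+cv2.remap(g,p[:,:1].T.copy(),p[:,1:].T.copy(),1)[0]/8
    return a,v
for nm,h,lo,hi in(("lip edge(-33)",15,-48,-15),("far edge(+38)",9,25,55)):
    a,v=prof(h,lo,hi); gr=np.gradient(v); i=gr.argmin(); w=np.clip(-gr[max(i-5,0):i+6],0,None); print(nm,(w*a[max(i-5,0):i+6]).sum()/w.sum(),v[::3].astype(int))
E
python3 pr.py
```

```text
clock: 19.55
tool_pos: [0.6329, 0.0061, 0.1073]
eef_rot: [0.006, 1.0, -0.0, 0.005]
contact_force: [-8.7, -2.0, 41.9]
opening: 0.137
finger_force: 35.1
tile 80 80 slope x,y [-0.002  0.   ] h@0 8.0 sd 1.21 span [-20.  33.]
faceR 221 221 slope x,y [0.    0.012] h@0 1.5 sd 1.2 span [-28.  49.]
faceM 170 162 slope x,y [-0.012  0.007] h@0 0.5 sd 1.31 span [-38.  49.]
[0.6328437  0.00607079 0.10734841] [-7.66338416 -1.04845811 40.84348151]
lip edge(-33) -30.398831288804864 [142 156 189 214 216 197 167 137 127 127 127]
far edge(+38) 40.42399868504619 [130 132 135 136 127 107  85  70  66  81]
```

Lip to far edge measures 70.8 mm (71 expected at home), and the tile plane is parallel to the face at 8 mm. So it is at the stop. I'll ease the press and keep a light push down the slope.

```bash
python3 -m pendant '[{"claw":0,"dx":-2,"dy":0,"dz":1.5,"twist":0},{"claw":0,"dx":-4,"dy":0,"dz":2.5,"twist":0},{"claw":0,"dx":-4,"dy":0,"dz":2.5,"twist":0},{"claw":0,"dx":-4,"dy":0,"dz":2.5,"twist":0}]'
```

```text
clock: 20.5
tool_pos: [0.6328, 0.0061, 0.1075]
eef_rot: [0.006, 1.0, 0.001, 0.009]
contact_force: [5.7, -0.9, 16.6]
opening: 0.131
finger_force: 35.0
```

```bash
python3 -m pendant '[{"claw":0,"dx":1,"dy":0,"dz":-0.8,"twist":0},{"claw":0,"dx":1.5,"dy":0,"dz":-1.3,"twist":0},{"claw":0,"dx":1.5,"dy":0,"dz":-1.3,"twist":0},{"claw":0,"dx":1.5,"dy":0,"dz":-1.3,"twist":0}]'
python3 tp.py 2>/dev/null; python3 pr.py
python3 - <<'E'
from h import *
a=cv2.imread("pics/s7.png")[225:295,340:424]; cv2.imwrite("pics/s7c.png",cv2.resize(a,(720,600),interpolation=2))
E
```

```text
clock: 20.9
tool_pos: [0.6328, 0.0061, 0.1074]
eef_rot: [0.006, 1.0, 0.001, 0.008]
contact_force: [-0.4, -1.2, 28.8]
opening: 0.135
finger_force: 35.0
tile 80 80 slope x,y [-0.014 -0.016] h@0 7.8 sd 1.26 span [-21.  32.]
faceR 226 224 slope x,y [0.004 0.015] h@0 2.0 sd 1.15 span [-28.  48.]
faceM 170 160 slope x,y [0.001 0.041] h@0 2.8 sd 1.32 span [-37.  48.]
[0.63279815 0.0061043  0.10741682] [ 1.2484818  -0.95204744 28.11189591]
lip edge(-33) -30.480384223603668 [140 157 192 218 220 200 167 137 127 127 127]
far edge(+38) 41.50593244563937 [128 131 134 135 126 107  85  67  67  82]
```

View pics/s7c.png

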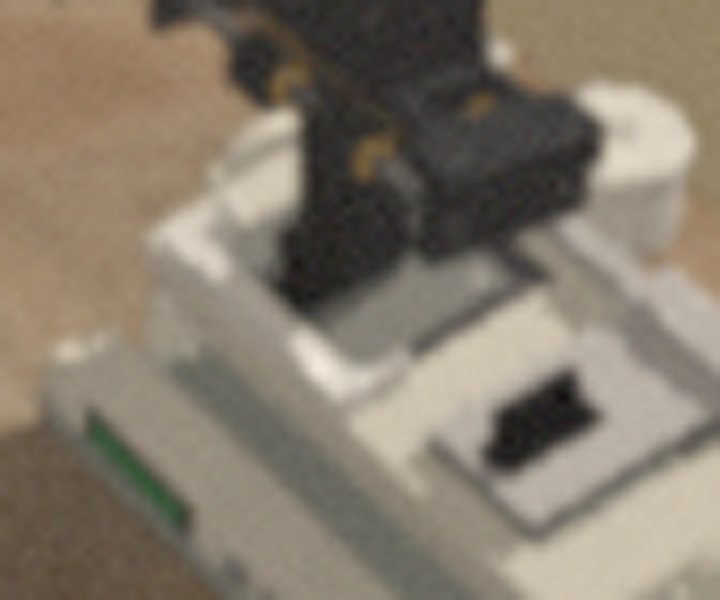

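The picture shows the tile flat in the bay at (420,300), lower edge under the lip at (330,360) and between the lugs, cover well clear at (560,410). One firmer push to confirm the stop.

```bash
python3 -m pendant '[{"claw":0,"dx":-2,"dy":0,"dz":-0.8,"twist":0},{"claw":0,"dx":-4,"dy":0,"dz":-1.6,"twist":0},{"claw":0,"dx":-6,"dy":0,"dz":-2,"twist":0},{"claw":0,"dx":-6,"dy":0,"dz":-2,"twist":0},{"claw":0,"dx":-6,"dy":0,"dz":-2,"twist":0}]'
```

```text
clock: 21.95
tool_pos: [0.6328, 0.0061, 0.1073]
eef_rot: [0.006, 1.0, 0.001, 0.014]
contact_force: [9.7, -2.6, 29.8]
opening: 0.136
finger_force: 35.0
```

```bash
python3 -m pendant '[{"claw":0,"dx":2,"dy":0,"dz":0.7,"twist":0},{"claw":0,"dx":2,"dy":0,"dz":0.7,"twist":0},{"claw":0,"dx":2,"dy":0,"dz":0.7,"twist":0}]' && python3 -c "
from plant import r
print(r.get_state()['contact_force']); print(r.finish_job())"
```

```text
clock: 22.25
tool_pos: [0.6328, 0.0061, 0.1073]
eef_rot: [0.006, 1.0, 0.001, 0.012]
contact_force: [5.5, -1.1, 28.8]
opening: 0.128
finger_force: 35.0
[ 5.47162643 -1.07288886 28.75536438]
the job is handed in; nothing more can be done
None
```

I handed the job in at 22 s: the cover is at its end stop and the tile is held flush on the face with about 29 N. By force and camera measurements its lower edge is under the lip and against the stop to within about 1 mm, but I couldn't see that contact or the collar directly.

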